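Pump the ratchet feed until the oak rail reaches the tall pin

ROBOT

A 6-joint arm with a two-finger parallel gripper is mounted at the origin on the work surface. World frame = base frame: x ahead of the robot, y to its left, z up, the work surface at z = 0. Lengths are in m, angles in rad, forces in N, time in s.
With the tool pointing down it reaches from about 0.425 to 0.95 m from the base axis. Payload 3.5 kg.
Tool frame: the origin (TCP) lies midway between the tips of the shut fingers; the grasp point (between the pads) lies 19 mm behind it; x points along the fingers, y is the direction in which the jaws open and shut, and the axes are right-handed (so a half turn about x gives the same grasp; the last joint's range is limited). The gripper opens to 85 mm and grips with 20 to 120 N. Pads are 22 mm wide; open, the fingers measure 114 mm over their backs; the gripper's body (76 mm by 85 mm) begins 54 mm behind the grasp point. The pads swing forward as they close: fully open they stand 13 mm farther back than shut.
Start: joints at [1.115, 0.286, 1.577, -0, 1.279, -0.15], TCP at [0.203, 0.644, 0.195] pointing down, gripper open.
Joint ranges: [-2.77, 2.77], [-0.9, 2.22], [0.21, 2.48], [-1.53, 4.67], [0.24, 2.81], [-2.84, 2.84]. Speed limits (rad/s): [2.79, 2.79, 3.14, 3.14, 3.14, 3.14].

INTERFACE

Orientations are given as a unit quaternion [x, y, z, w].
In Python, from plant import ctrl, vision gives the robot as it stands. The module is installed in compiled form; this text tells all that it offers.
- The arm moves only by the tool play_rows, never from a script. Its arguments are lists of equal length, an entry for each row: "claw": the closure in counts, from 0 (fully open) to 255 (shut); "travel": the shift along the tool's x, y, z in m, a list of three; "dr": the turn, a rotation vector about the tool's x, y, z in rad, a list of three. In form: {"claw": [claw, ...], "travel": [[tx, ty, tz], ...], "dr": [[wx, wy, wz], ...]}. A call has 1 to 20 rows; each row is the pose to reach, as a shift and turn from the pose measured when the call began, along the tool's axes at that moment; what a row does not reach only later rows make up. A row lasts 1/10 s, in which the tool goes at most 50 mm and 8.59 degrees, less where a joint would pass 70% of its speed; a pose out of reach is approached as far as the arm can. A call with a gripper value outside its range is refused whole. The fingers move at their own pace and stop on an object; "force" is the grip in N (left out, the last holds). Time passes only in rows, so rows that repeat a pose let the fingers close. It gives the time, the measured TCP pose, the force and the opening at its end, in the units of the state.
- ctrl.get_state(): the state, without advancing time (a new reading comes with each control period).
- vision.read_camera(name): name is "side" or "top" or "wrist"; returns a dict with "img" (400x640x3 uint8, red, green, blue), "range_z" (400x640 float32, m along the optical axis (not along the pixel's ray), 0 where there is no reading), "K" (3x3 intrinsics, pixels), "distortion" ([k1, k2, p1, p2, k3] as OpenCV has them; the pictures are not rectified), "world_to_cam" (4x4, takes a point from world to camera coordinates). Camera axes: x right, y up, looking along -z (the intrinsics and any distortion apply to the point x, -y, -z); pixel columns grow to the right and rows downward; lengths in m; the calibration is good to about 2 mm. A picture is of the moment at which its call begins.
- ctrl.sign_off(): hands the job in, once; it reports no verdict.
The state is a dict: "time": time; "qpos": joint angles; "dq": joint speeds; "joint_efforts": joint torques, N m; "eef_pos": TCP position; "tcp_rot": TCP orientation; "contact_force": force on the tool from outside, world axes, zero at the start; "wrist_torque": the same for the moment, N m; "opening": opening from 0.0 (shut) to 1.0 (fully open).
Only numpy, scipy, OpenCV 4.12 (cv2) and the standard library are available. Lean on these libraries where they do the work, as an engineer would, in place of code of your own. Each camera call takes 0.05 s, during which the arm holds its last target.

TASK

Take the upright black handle of the ratchet feed and pump it to and fro, so that the carriage pushes the oak rail along its bed one tooth at a time, until the rail's leading end is level with the tall steel pin beside the bed (not the short one), to within about a centimetre; then let go. Work the feed by its handle only: do not push the rail or the carriage with the robot.

Things in the scene. Friction and masses are not known exactly. Their poses are not given: they have to be found in the camera images.
- feeder: ratchet feed fixed to the bench: plywood plate 215 x 450 x 18 mm with a lever, a toothed carriage and a bed between two low guides. Origin on the bench top below the lever's pivot, z up. It feeds along its +y; the lever reaches from the pivot towards -x (towards the robot). Plate: x -85 to 130, y -130 to 320 mm; bed centre line at x 65 mm.
- handle_grip (a point): point on the axis of the lever's upright round black handle (26 mm in diameter, 58 to 140 mm above the bench), 105 mm above the bench. It swings level about the pivot at a radius of 160 mm, with about 1 N (4 N when driving), and stays where left. Towards the feeder's +y it drives the carriage; back towards -y it only clicks the pawl back over the teeth.
- handle (a joint): lever angle, rad: 0 at the rear (-y) stop, 0.34 at the forward stop (54 mm of handle path), 0.17 along the feeder's -x. Teeth are 16 mm apart: a stroke from stop to stop feeds one tooth, 16 mm (the first stroke 5 to 17 mm), the first third of it idle, then 1 mm per 2.3 mm of handle path. A shorter stroke feeds less; to catch the next tooth go back to the rear stop.
- carriage: steel toothed bar with an arm to the bed and a wooden pusher 40 mm wide behind the rail. It slides stiffly (8 N) along the feeder's +y, up to 125 mm, stays where left, and the handle cannot bring it back. Origin: at the feeder's origin when fully back; the pusher's front face is 90 mm ahead of it in +y. At the start the rail is 2 to 26 mm ahead of the pusher.
- rail: loose piece of oak rail, 110 mm long (along its y), 50 wide, 28 thick, with a strip of yellow tape, lying flat in the bed between the guides, 2.5 mm play each side. Origin at the centre of its underside; its leading end is 55 mm from it along +y.
- tall_pin: round upright steel pin, 11 mm in diameter, 85 mm tall, on the plate beside the far guide; a similar pin only 35 mm tall stands 25 to 45 mm before or behind it along the bed. Origin at its foot, 18 mm above the bench; axes parallel to the feeder's. Level means that the rail's leading end and the pin's axis have the same y in the feeder's frame.
Mind the look-alikes: they are no part of the job. Leave any green or purple look-alike of the rail alone.

How it is judged:
By the outcome, as a careful person would: the job done as asked, in the order asked, and still so for the second after the job is handed in, with the robot touching nothing.
It also fails if it takes over 58 s, if anything falls off the work surface, if the arm or the gripper's body presses on something with over 40 N, if the wrist force passes 120 N, or if a joint passes its speed limit or range.

## Working session

There is one attempt and no reset: what is moved stays moved. The work goes in short steps, Python scripts to look and compute and a tool call to move; the robot and the scene stay as the last step left them, time stands still between calls to the robot, and variables do not carry over. Pictures are saved under pics/ and viewed, and the job is handed in when it is done.

Besides the shell and the picture viewer there is one more tool, called as name(argument=value, ...), one argument or row to a line, values as JSON. play_rows: Moves the arm, as the interface text tells. Its arguments: {"type":"object","properties":{"claw":{"type":"array","items":{"type":"number"}},"travel":{"type":"array","items":{"type":"array","items":{"type":"number"}}},"dr":{"type":"array","items":{"type":"array","items":{"type":"number"}}},"force":{"type":"number"}},"required":["claw","travel","dr"]}

```bash
mkdir -p pics
cat > h.py <<'E'
import numpy as np,cv2
from plant import ctrl,vision
def cap(n,f):
    c=vision.read_camera(n); np.savez('pics/'+f+'.npz',**{k:np.asarray(v) for k,v in c.items()})
    cv2.imwrite('pics/'+f+'.png',c['img'][:,:,::-1]); return c
def load(f): return dict(np.load('pics/'+f+'.npz'))
def rays(c,uv):
    p=cv2.undistortPoints(np.array(uv,float).reshape(-1,1,2),c['K'],c['distortion']).reshape(-1,2)
    return np.c_[p[:,0],-p[:,1],-np.ones(len(p))]
def world(c,uv,z=None):
    "z None: use depth; else intersect with world height z"
    d=rays(c,uv);T=np.linalg.inv(c['world_to_cam']);o=T[:3,3];D=d@T[:3,:3].T
    if z is None:
        s=np.array([c['range_z'][int(round(v)),int(round(u))] for u,v in uv])
    else: s=(z-o[2])/D[:,2]
    return o+D*s[:,None]
def proj(c,P):
    P=np.atleast_2d(P);W=c['world_to_cam'];q=P@W[:3,:3].T+W[:3,3]
    q=q*[1,-1,-1]
    return cv2.projectPoints(q,np.zeros(3),np.zeros(3),c['K'],c['distortion'])[0].reshape(-1,2)
E
python3 - <<'E'
from h import *
for n in ['top','side','wrist']: cap(n,n+'0')
s=ctrl.get_state();print(s)
E
```

```text
{'time': 0.15, 'qpos': array([ 1.11501826e+00,  2.87035126e-01,  1.57781784e+00,  2.12965824e-05,
        1.27855122e+00, -1.49970748e-01]), 'dq': array([ 8.21650446e-04, -1.83175453e-03, -3.24848901e-03,  7.50959872e-04,
       -6.86975486e-04, -6.58474269e-06]), 'joint_efforts': array([ 6.89681165e-04, -4.06601894e+01, -2.93141162e+01, -1.40545444e-04,
        3.90618559e-03,  1.85708174e-06]), 'eef_pos': array([0.202919  , 0.64319773, 0.19432871]), 'tcp_rot': array([ 0.10709134,  0.69905425, -0.10830969,  0.69865843]), 'contact_force': array([ 0.18054655, -0.0187695 , -0.41311328]), 'wrist_torque': array([-0.02787041, -0.03690982, -0.00186494]), 'opening': 0.99573536214427}
```

View pics/top0.png

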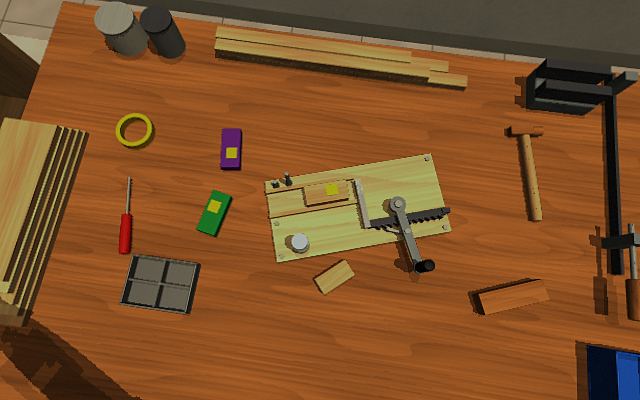

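View pics/side0.png

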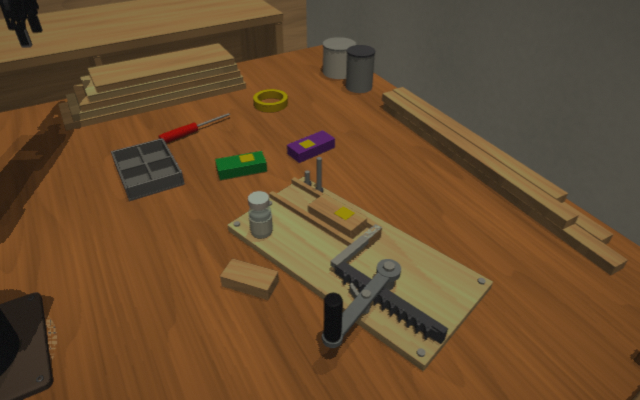

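View pics/wrist0.png

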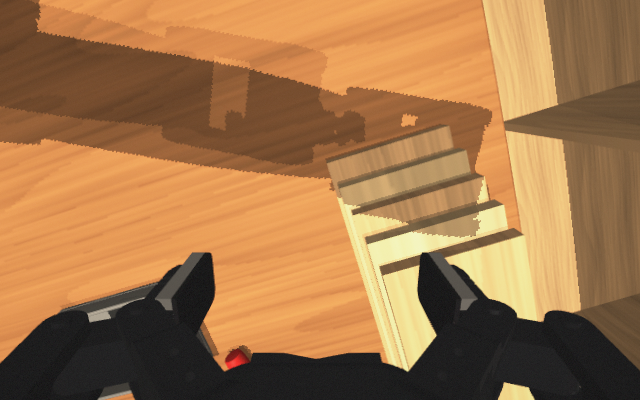

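The top view shows the feeder with its handle knob at about (424,266) and the pins at (276,184) and (287,178). The oak rail with yellow tape is at (328,192). The green (214,212) and purple (231,148) pieces are look-alikes. Next I'll enlarge and measure.

Run:
```python
from h import *
t=load('top0');s=load('side0')
a=cv2.resize(t['img'][140:290,255:465,::-1],None,fx=3.8,fy=3.8,interpolation=cv2.INTER_CUBIC);cv2.imwrite('pics/ct.png',a)
a=cv2.resize(s['img'][140:360,220:500,::-1],None,fx=2.7,fy=2.7,interpolation=cv2.INTER_CUBIC);cv2.imwrite('pics/cs.png',a)
for c in (t,s):
    T=np.linalg.inv(c['world_to_cam']);print(T[:3,3].round(3))
# plate corners at z=.018 top
print('corners',world(t,[(264.5,181),(431,154.5),(451,231),(278,262)],.018).round(4))
print('depth',world(t,[(300,225),(424,266),(398,204),(287,178),(276,184),(328,192)]).round(4))
```

```text
[ 0.373 -0.017  0.973]
[ 0.25  -0.599  0.643]
corners [[ 0.6328  0.1571  0.018 ]
 [ 0.77   -0.2701  0.018 ]
 [ 0.5712 -0.3349  0.018 ]
 [ 0.4309  0.0865  0.018 ]]
depth [[ 0.5304  0.0467  0.0205]
 [ 0.4606 -0.2405  0.1419]
 [ 0.6083 -0.1859  0.07  ]
 [ 0.6318  0.0926  0.0792]
 [ 0.6223  0.1221  0.0435]
 [ 0.62   -0.0121  0.0458]]
```

View pics/ct.png

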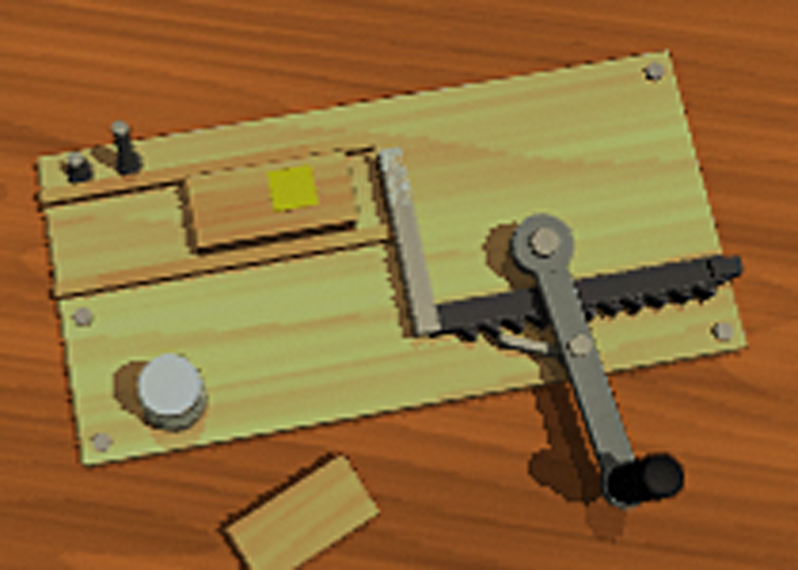

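View pics/cs.png

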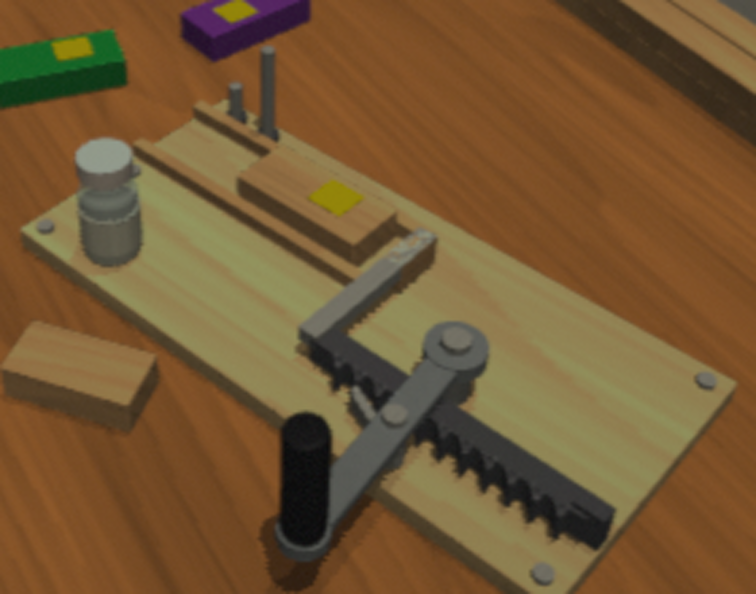

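Run:
```python
from h import *
t=load('top0');s=load('side0')
a=cv2.resize(t['img'][165:225,260:365,::-1],None,fx=7.6,fy=7.6,interpolation=cv2.INTER_CUBIC);cv2.imwrite('pics/ct2.png',a)
a=cv2.resize(s['img'][150:250,270:390,::-1],None,fx=6,fy=6,interpolation=cv2.INTER_CUBIC);cv2.imwrite('pics/cs2.png',a)
L=np.array([(130,320),(130,-130),(-85,-130),(-85,320)])/1000.
W=world(t,[(264.5,181),(431,154.5),(451,231),(278,262)],.018)[:,:2]
lc,wc=L.mean(0),W.mean(0);U,S,V=np.linalg.svd((L-lc).T@(W-wc));R=(U@V).T;o=wc-R@lc
print(R,o,np.degrees(np.arctan2(R[1,0],R[0,0])),np.linalg.norm(W-(L@R.T+o),axis=1))
np.savez('feed.npz',R=R,o=o)
h=world(t,[(424,266)],.14)[0,:2]
p=R.T@(h-o);print('handle local',p,np.linalg.norm(p),'angle',.17+np.arctan2(p[1],-p[0]))
```

```text
[[ 0.94990478 -0.31253944]
 [ 0.31253944  0.94990478]] [ 0.60956389 -0.18760832] 18.212336019196357 [0.00023058 0.00368947 0.00329676 0.00390391]
handle local [-0.15797449 -0.00423954] 0.15803137160479452 angle 0.14316954462343875
```

View pics/ct2.png

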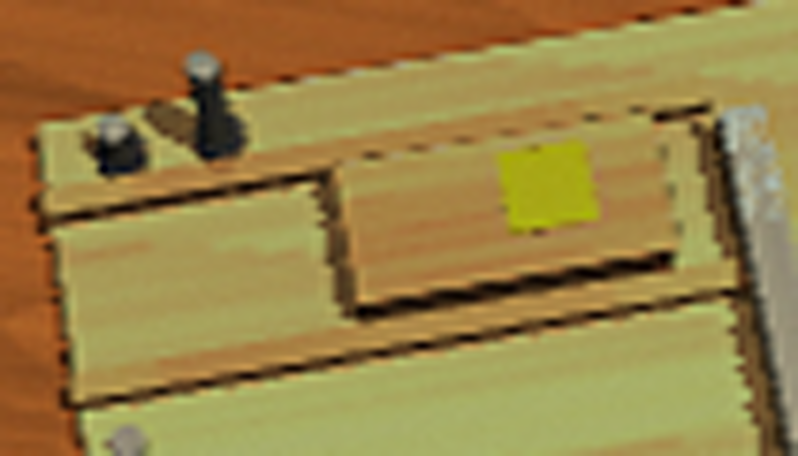

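View pics/cs2.png

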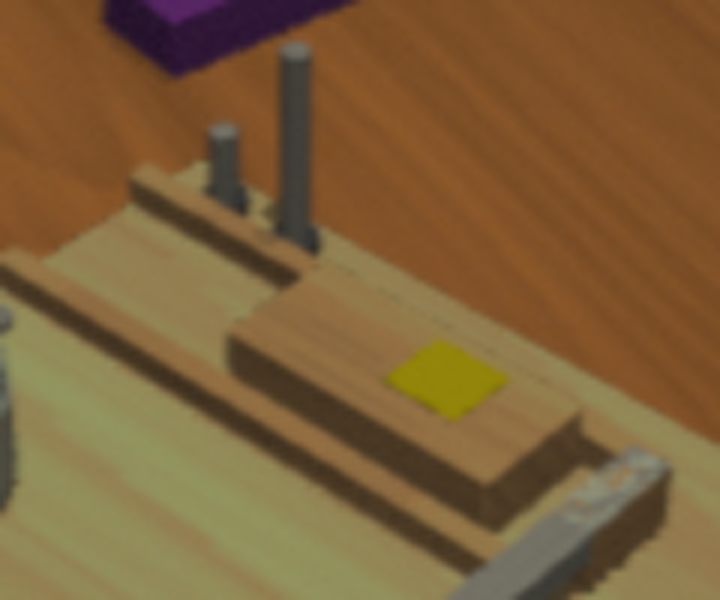

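The tall pin is the one nearer the rail, at crop (203,65) in the top view and (295,50) in the side view. The short pin is beyond it. Now for their y positions in the feeder frame.

Run:
```python
from h import *
t=load('top0');s=load('side0');f=np.load('feed.npz');R,o=f['R'],f['o']
def loc(P): return ((P[:,:2]-o)@R*1000).round(1)
T=lambda l:[(260+(a+.5)/7.6-.5,165+(b+.5)/7.6-.5) for a,b in l]
S=lambda l:[(270+(a+.5)/6-.5,150+(b+.5)/6-.5) for a,b in l]
print('tall tip top',loc(world(t,T([(203,66)]),.103)),'side',loc(world(s,S([(295,50)]),.103)))
print('tall foot top',loc(world(t,T([(222,150)]),.018)),'side',loc(world(s,S([(297,245)]),.018)))
print('short tip',loc(world(t,T([(113,128)]),.053)),loc(world(s,S([(223,130)]),.053)))
print('rail top corners T',loc(world(t,T([(338,165),(357,305),(668,258),(650,123)]),.046)))
print('rail top corners S',loc(world(s,S([(305,270),(229,335),(487,487),(580,412)]),.046)))
# plate corners side
c=lambda l:[(220+(a+.5)/2.7-.5,140+(b+.5)/2.7-.5) for a,b in l]
print('plate S',loc(world(s,c([(22,233),(735,383)]),.018)))
print('bounds', loc(world(t,[(398,204)],.07)))
# lever handle side top center
print(loc(world(s,c([(306,425)]),.14)), world(s,c([(306,425)]),.14))
```

```text
tall tip top [[113.3 258.4]] side [[111.9 259.3]]
tall foot top [[110.1 258.9]] side [[114.3 260.8]]
short tip [[113.4 292.5]] [[112.1 294. ]]
rail top corners T [[ 90.  220.8]
 [ 41.5 222.5]
 [ 39.6 118.1]
 [ 86.5 115.2]]
rail top corners S [[ 80.  225.5]
 [ 38.5 220.9]
 [ 39.5 113.2]
 [ 85.8 113.7]]
plate S [[ -87.1  315.4]
 [ 128.7 -126.8]]
bounds [[-0.7  2. ]]
[[-156.1  -13.4]] [[ 0.46553193 -0.24915261  0.14      ]]
```

Run:
```python
from h import *
from scipy.spatial.transform import Rotation as Ro
t=load('top0');s=load('side0');f=np.load('feed.npz');R,o=f['R'],f['o']
def sil(c):
    g=c['img'].max(2); return g
def W(y,z): 
    p=np.array([-np.sqrt(.16**2-y*y),y]);return np.r_[o+R@p,z]
for y in (-.004,-.009,-.014):
    print(y,W(y,.105).round(4),'top',proj(t,[W(y,.14),W(y,.06)]).round(1).tolist(),'side',proj(s,[W(y,.14),W(y,.06)]).round(1).tolist())
m=(t['img'].max(2)<45);n,l,st,ce=cv2.connectedComponentsWithStats(m[255:280,405:440].astype(np.uint8));print(st,ce)
st=ctrl.get_state();M=Ro.from_quat(st['tcp_rot']).as_matrix();print(M.round(3))
for sg in (1,-1):
    D=np.array([[0,0,0],[0,0,0],[-1.,0,0]]);D[:,0]=[0,0,-1];D[:2,1]=sg*R[:,1];D[:,2]=np.cross(D[:,0],D[:,1])
    print(sg,Ro.from_matrix(M.T@D).as_rotvec())
for w in [(.45,.40,.25),(.53,.1,.25),(*W(-.009,.105)[:2],.25),(*W(-.009,.105)[:2],.086)]:
    print(w,(M.T@(np.array(w)-st['eef_pos'])).round(3))
```

```text
-0.004 [ 0.4589 -0.2414  0.105 ] top [[424.1, 266.9], [414.8, 269.1]] side [[325.8, 295.0], [325.3, 331.1]]
-0.009 [ 0.4606 -0.2461  0.105 ] top [[426.3, 266.4], [416.8, 268.6]] side [[328.7, 296.9], [328.0, 333.0]]
-0.014 [ 0.4625 -0.2507  0.105 ] top [[428.6, 265.9], [418.8, 268.1]] side [[331.7, 298.8], [330.8, 334.9]]
[[  0   0  35  25 643]
 [  1   0   1   1   1]
 [  5   0   1   1   1]
 [  6   2   1   1   1]
 [  7   4  23  14 216]
 [ 10   5   1   1   1]
 [  1   7   2   4   4]
 [  3  12   1   1   1]
 [  3  14   1   1   1]
 [  3  15   4   3   6]] [[16.81026439 12.43234837]
 [ 1.          0.        ]
 [ 5.          0.        ]
 [ 6.          2.        ]
 [18.53240741 10.84722222]
 [10.          5.        ]
 [ 1.75        8.5       ]
 [ 3.         12.        ]
 [ 3.         14.        ]
 [ 4.66666667 16.        ]]
[[-0.001  0.301  0.954]
 [-0.002  0.954 -0.301]
 [-1.    -0.002 -0.   ]]
1 [-0.62367853 -0.00083894  0.00163913]
-1 [2.51791308e+00 2.13318757e-03 1.09181421e-03]
(0.45, 0.4, 0.25) [-0.055 -0.158  0.309]
(0.53, 0.1, 0.25) [-0.055 -0.42   0.475]
(np.float64(0.46063261185562643), np.float64(-0.24608460381076708), 0.25) [-0.054 -0.771  0.513]
(np.float64(0.46063261185562643), np.float64(-0.24608460381076708), 0.086) [ 0.11  -0.77   0.514]
```

play_rows(
  claw=[0, 0, 0, 0, 0, 0, 0, 0, 0, 0, 0, 0, 0, 0, 0, 0, 0, 0, 0, 0],
  travel=[
    [-0.055, -0.158, 0.309],
    [-0.055, -0.158, 0.309],
    [-0.055, -0.158, 0.309],
    [-0.055, -0.158, 0.309],
    [-0.055, -0.158, 0.309],
    [-0.055, -0.158, 0.309],
    [-0.055, -0.158, 0.309],
    [-0.055, -0.42, 0.475],
    [-0.055, -0.42, 0.475],
    [-0.055, -0.42, 0.475],
    [-0.055, -0.42, 0.475],
    [-0.055, -0.42, 0.475],
    [-0.055, -0.42, 0.475],
    [-0.055, -0.771, 0.513],
    [-0.055, -0.771, 0.513],
    [-0.055, -0.771, 0.513],
    [-0.055, -0.771, 0.513],
    [-0.055, -0.771, 0.513],
    [-0.055, -0.771, 0.513],
    [-0.055, -0.771, 0.513],
  ],
  dr=[
    [0.14, 0, 0],
    [0.28, 0, 0],
    [0.42, 0, 0],
    [0.56, 0, 0],
    [0.7, 0, 0],
    [0.84, 0, 0],
    [0.98, 0, 0],
    [1.12, 0, 0],
    [1.26, 0, 0],
    [1.4, 0, 0],
    [1.54, 0, 0],
    [1.68, 0, 0],
    [1.82, 0, 0],
    [1.96, 0, 0],
    [2.1, 0, 0],
    [2.24, 0, 0],
    [2.38, 0, 0],
    [2.518, 0, 0],
    [2.518, 0, 0],
    [2.518, 0, 0],
  ],
  force=40,
)

```text
time: 2.15
eef_pos: [0.4615, -0.2351, 0.2505]
tcp_rot: [-0.698, -0.111, 0.699, -0.112]
contact_force: [0.4, -0.3, -0.4]
opening: 1.004
```

```bash
cat >> h.py <<'E'
from scipy.spatial.transform import Rotation as Ro
f=np.load('feed.npz');R,o=f['R'],f['o']
def W(y,z):
    p=np.array([-np.sqrt(.16**2-y*y),y]);return np.r_[o+R@p,z]
def rel(P):
    st=ctrl.get_state();return Ro.from_quat(st['tcp_rot']).as_matrix().T@(np.asarray(P)-st['eef_pos'])
E
python3 - <<'E'
from h import *
cap('wrist','w1');cap('top','t1')
st=ctrl.get_state();M=Ro.from_quat(st['tcp_rot']).as_matrix();print(M.round(3),st['eef_pos'],st['qpos'].round(2))
print(rel(W(-.009,.086)).round(4))
c=load('w1');print(proj(c,[W(-.009,.14),W(-.004,.14),W(-.014,.14)]))
E
```

```text
[[-0.002  0.306 -0.952]
 [-0.003 -0.952 -0.306]
 [-1.     0.002  0.003]] [ 0.46087284 -0.23836687  0.25017965] [-0.67 -0.1   1.89 -0.    1.35  0.59]
[0.1642 0.0069 0.0021]
[[326.28241318 188.05838502]
 [320.48906489 188.29334741]
 [332.07898105 187.64708712]]
```

View pics/w1.png

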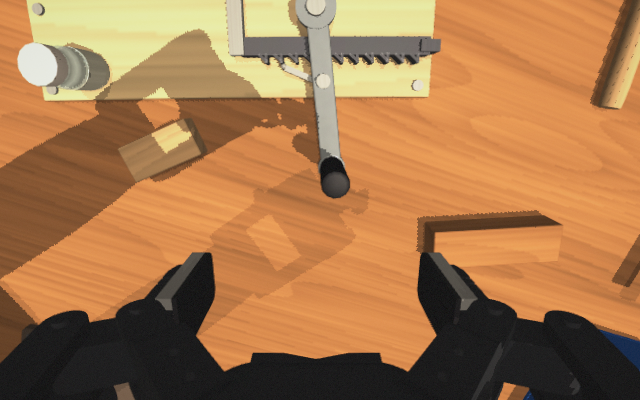

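The handle top is at (335,183) in the wrist view, near local y of -15 mm. I'll descend there with the jaws open, straddling it.

Run:
```python
from h import *
c=load('w1');P=world(c,[(335,183)],.14)[0];print(P,R.T@(P[:2]-o))
P=np.r_[o+R@[-.157,-.014],.086];print(P,rel(P).round(4))
```

```text
[ 0.46721718 -0.25177284  0.14      ] [-0.15526976 -0.01646121]
[ 0.46480439 -0.24997568  0.086     ] [ 0.1642  0.0119 -0.0006]
```

play_rows(
  claw=[0, 0, 0, 0, 0, 0, 0, 120, 160, 160, 160, 160],
  travel=[
    [0.03, 0.012, 0],
    [0.06, 0.013, 0],
    [0.09, 0.013, -0.001],
    [0.12, 0.013, -0.001],
    [0.15, 0.013, -0.001],
    [0.164, 0.013, -0.001],
    [0.164, 0.013, -0.001],
    [0.164, 0.013, -0.001],
    [0.164, 0.013, -0.001],
    [0.164, 0.013, -0.001],
    [0.164, 0.013, -0.001],
    [0.164, 0.013, -0.001],
  ],
  dr=[
    [0, 0, 0],
    [0, 0, 0],
    [0, 0, 0],
    [0, 0, 0],
    [0, 0, 0],
    [0, 0, 0],
    [0, 0, 0],
    [0, 0, 0],
    [0, 0, 0],
    [0, 0, 0],
    [0, 0, 0],
    [0, 0, 0],
  ],
  force=30,
)

```text
time: 3.45
eef_pos: [0.4658, -0.2512, 0.0869]
tcp_rot: [-0.698, -0.108, 0.699, -0.111]
contact_force: [-0.1, -0.1, -0.7]
opening: 0.374
```

Run:
```python
from h import *
cap('side','s2');cap('wrist','w2')
s=ctrl.get_state();P=s['eef_pos'];p=R.T@(P[:2]-o);print(s['time'],P,p,s['contact_force'],s['opening'])
```

```text
3.55 [ 0.46557525 -0.25104924  0.08649075] [-0.15660329 -0.0152607 ] [ 0.38667511 -0.35929493 -0.37384708] 0.37499917624533924
```

View pics/s2.png

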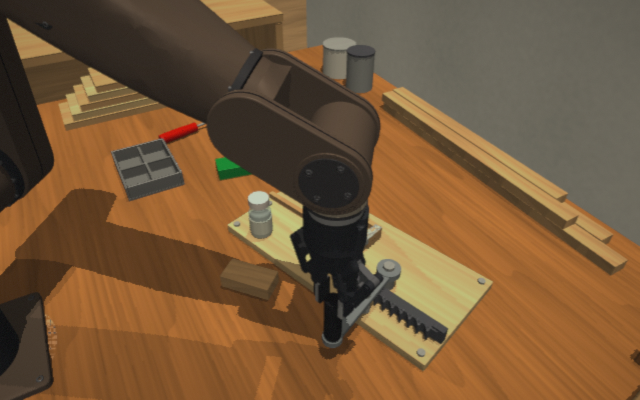

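View pics/w2.png

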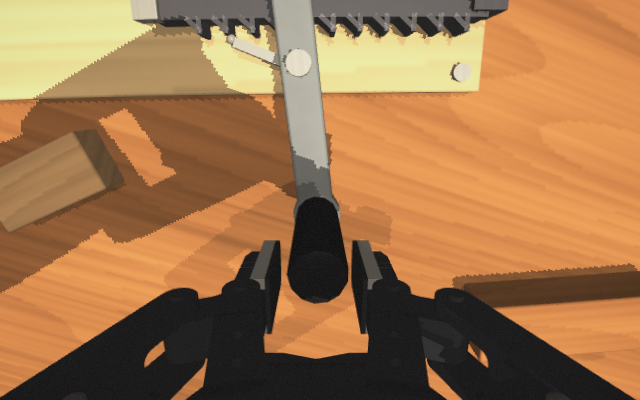

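play_rows(
  claw=[255, 255, 255, 255, 255, 255, 255],
  travel=[
    [0, 0, 0],
    [0, 0, 0],
    [0, 0, 0],
    [0, 0.004, 0],
    [0, 0.007, -0.001],
    [0, 0.01, -0.001],
    [0, 0.01, -0.001],
  ],
  dr=[
    [0, 0, 0],
    [0, 0, 0],
    [0, 0, 0],
    [0, 0, 0],
    [0, 0, 0],
    [0, 0, 0],
    [0, 0, 0],
  ],
  force=30,
)

```text
time: 4.25
eef_pos: [0.4695, -0.2606, 0.0866]
tcp_rot: [-0.698, -0.109, 0.7, -0.111]
contact_force: [-1.8, 0.9, 3.3]
opening: 0.289
```

play_rows(
  claw=[255, 255, 255],
  travel=[
    [0, 0.002, 0],
    [0, 0.002, 0],
    [0, 0.002, 0],
  ],
  dr=[
    [0, 0, 0],
    [0, 0, 0],
    [0, 0, 0],
  ],
)

```text
time: 4.55
eef_pos: [0.4698, -0.2618, 0.0866]
tcp_rot: [-0.697, -0.109, 0.7, -0.11]
contact_force: [-3.4, 3.9, 3.7]
opening: 0.284
```

play_rows(
  claw=[255, 255, 255],
  travel=[
    [0, 0.003, 0],
    [0, 0.003, 0],
    [0, 0.003, 0],
  ],
  dr=[
    [0, 0, 0],
    [0, 0, 0],
    [0, 0, 0],
  ],
)

```text
time: 4.85
eef_pos: [0.4696, -0.2616, 0.0865]
tcp_rot: [-0.697, -0.111, 0.701, -0.106]
contact_force: [-5.9, 10.3, 8.4]
opening: 0.291
```

Run:
```python
from h import *
s=ctrl.get_state();P=s['eef_pos'];p=R.T@(P[:2]-o);print(s['time'],P,p,R.T@s['contact_force'][:2],s['opening'],s['tcp_rot'])
```

```text
4.85 [ 0.46958212 -0.2616185   0.08647211] [-0.15610045 -0.0265528 ] [-2.36735056 11.64781124] 0.29113186997368456 [-0.69653775 -0.11127634  0.70082367 -0.10629635]
```

play_rows(
  claw=[255, 255, 255, 255, 255, 255, 255, 255, 255, 255, 255],
  travel=[
    [0, -0.005, 0.001],
    [0, -0.011, 0.002],
    [0, -0.017, 0.002],
    [0, -0.023, 0.0025],
    [0, -0.029, 0.0025],
    [0, -0.035, 0.002],
    [0, -0.041, 0.002],
    [0, -0.047, 0.001],
    [0, -0.052, 0],
    [0, -0.055, 0],
    [0, -0.055, 0],
  ],
  dr=[
    [0, 0, 0],
    [0, 0, 0],
    [0, 0, 0],
    [0, 0, 0],
    [0, 0, 0],
    [0, 0, 0],
    [0, 0, 0],
    [0, 0, 0],
    [0, 0, 0],
    [0, 0, 0],
    [0, 0, 0],
  ],
)

```text
time: 5.95
eef_pos: [0.451, -0.2106, 0.0866]
tcp_rot: [-0.695, -0.11, 0.702, -0.107]
contact_force: [-5.9, -5.9, 0.4]
opening: 0.293
```

```bash
cat >> h.py <<'E'
def show():
    s=ctrl.get_state();P=s['eef_pos'];p=R.T@(P[:2]-o);M=Ro.from_quat(s['tcp_rot']).as_matrix()
    print(s['time'],'local',(p*1000).round(1),'z',P[2].round(4),'F',(R.T@s['contact_force'][:2]).round(1),s['opening'].round(3))
    print('tool y,z in local',(R.T@M[:2,1]).round(3),(R.T@M[:2,2]).round(3),'xdown',M[:,0].round(3))
E
python3 - <<'E'
from h import *
show();c=cap('top','t3');cap('side','s3')
cv2.imwrite('pics/ct3.png',cv2.resize(c['img'][140:290,255:465,::-1],None,fx=3.8,fy=3.8,interpolation=cv2.INTER_CUBIC))
E
```

```text
Traceback (most recent call last):
  File "h.py", line 29, in show
    print(s['time'],'local',(p*1000).round(1),'z',P[2].round(4),'F',(R.T@s['contact_force'][:2]).round(1),s['opening'].round(3))
                                                                                                          ^^^^^^^^^^^^^^^^^^
AttributeError: 'float' object has no attribute 'round'
```

```bash
sed -i "s/s\['opening'\].round(3)/round(s['opening'],3)/" h.py
python3 - <<'E'
from h import *
show();c=cap('top','t3');d=cap('side','s3')
a=cv2.resize(c['img'][150:270,255:415,::-1],None,fx=4.5,fy=4.5,interpolation=cv2.INTER_CUBIC)
cv2.imwrite('pics/ct3.png',a)
E
```

```text
5.95 local [-157.8   27.7] z 0.0866 F [-7.4 -3.7] 0.293
tool y,z in local [-0.009 -1.   ] [-1.     0.009] xdown [-0.011  0.002 -1.   ]
```

View pics/ct3.png

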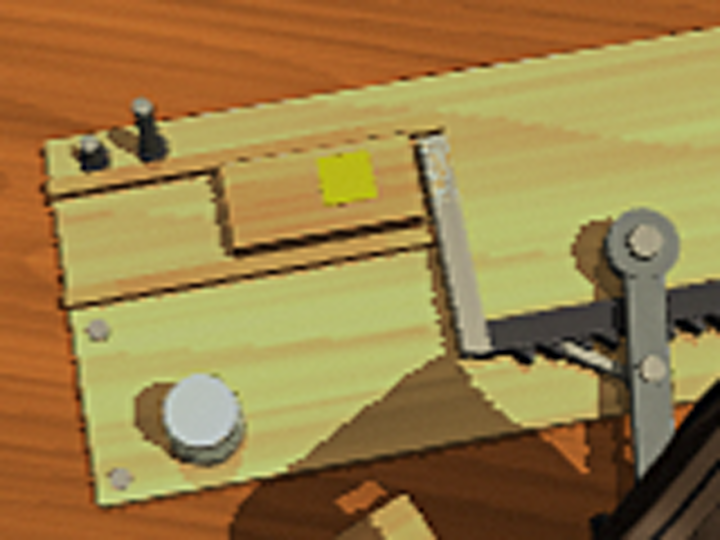

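View pics/s3.png

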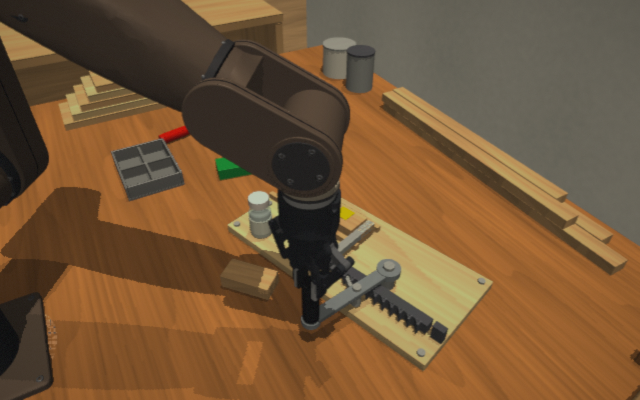

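```bash
cat >> h.py <<'E'
def prof(c,z=.046,x0=48,x1=82,y0=80,y1=300):
    ys=np.arange(y0,y1,.5);xs=np.arange(x0,x1,2.)
    G=np.array([[x,y] for y in ys for x in xs])/1000
    P=np.c_[G@R.T+o,np.full(len(G),z)];q=proj(c,P).astype(np.float32)
    im=cv2.remap(c['img'],q[:,0].reshape(len(ys),-1),q[:,1].reshape(len(ys),-1),cv2.INTER_LINEAR)
    return ys,im.astype(float).mean(1)
def edges(c,**k):
    ys,p=prof(c,**k);yl=p[:,0]-p[:,2]  # red-blue
    g=p.sum(1)/3;d=np.gradient(cv2.GaussianBlur(g.reshape(-1,1),(1,7),1.2).ravel())/.5
    e=[(ys[i],round(d[i],1)) for i in range(1,len(d)-1) if abs(d[i])>3 and abs(d[i])>=abs(d[i-1]) and abs(d[i])>abs(d[i+1])]
    dy=np.gradient(cv2.GaussianBlur(p[:,2].reshape(-1,1),(1,7),1.2).ravel())
    e2=[(ys[i],round(dy[i],1)) for i in range(1,len(d)-1) if abs(dy[i])>3 and abs(dy[i])>=abs(dy[i-1]) and abs(dy[i])>abs(dy[i+1])]
    print('grey',e);print('blue',e2)
E
python3 - <<'E'
from h import *
for n in ('t1','t3'): print(n);edges(load(n))
E
```

```text
t1
grey [(np.float64(86.5), np.float64(3.8)), (np.float64(91.5), np.float64(-33.6)), (np.float64(95.5), np.float64(13.7)), (np.float64(101.5), np.float64(21.4)), (np.float64(111.5), np.float64(-7.9)), (np.float64(222.0), np.float64(-19.0)), (np.float64(229.0), np.float64(21.0))]
blue [(np.float64(91.5), np.float64(-16.3)), (np.float64(96.0), np.float64(4.3)), (np.float64(101.5), np.float64(7.9)), (np.float64(111.5), np.float64(-3.2)), (np.float64(138.0), np.float64(-5.2)), (np.float64(168.0), np.float64(5.8)), (np.float64(222.0), np.float64(-5.7)), (np.float64(229.0), np.float64(7.6))]
t3
grey [(np.float64(103.5), np.float64(3.0)), (np.float64(108.0), np.float64(-31.9)), (np.float64(113.0), np.float64(29.3)), (np.float64(222.0), np.float64(-18.5)), (np.float64(229.0), np.float64(20.3))]
blue [(np.float64(92.5), np.float64(4.5)), (np.float64(108.5), np.float64(-14.7)), (np.float64(113.5), np.float64(9.2)), (np.float64(138.0), np.float64(-4.9)), (np.float64(168.0), np.float64(5.5)), (np.float64(222.0), np.float64(-5.5)), (np.float64(229.0), np.float64(7.3))]
```

The first stroke fed the carriage 16.5 mm. The rail hasn't moved: its end is still at 222 and there is about 3 mm of gap left. Next is a return and a full stroke.

play_rows(
  claw=[255, 255, 255, 255, 255, 255, 255, 255, 255, 255, 255, 255, 255, 255, 255, 255, 255, 255, 255, 255],
  travel=[
    [0, 0.008, 0],
    [0, 0.016, 0.001],
    [0, 0.024, 0.001],
    [0, 0.032, 0.001],
    [0, 0.04, 0.0005],
    [0, 0.048, -0.001],
    [0, 0.055, -0.002],
    [0, 0.057, -0.002],
    [0, 0.057, -0.002],
    [0, 0.05, -0.001],
    [0, 0.044, 0],
    [0, 0.038, 0.0005],
    [0, 0.032, 0.001],
    [0, 0.025, 0.001],
    [0, 0.018, 0.0005],
    [0, 0.011, 0],
    [0, 0.005, -0.001],
    [0, 0, -0.002],
    [0, -0.002, -0.002],
    [0, -0.002, -0.002],
  ],
  dr=[
    [0, 0, 0],
    [0, 0, 0],
    [0, 0, 0],
    [0, 0, 0],
    [0, 0, 0],
    [0, 0, 0],
    [0, 0, 0],
    [0, 0, 0],
    [0, 0, 0],
    [0, 0, 0],
    [0, 0, 0],
    [0, 0, 0],
    [0, 0, 0],
    [0, 0, 0],
    [0, 0, 0],
    [0, 0, 0],
    [0, 0, 0],
    [0, 0, 0],
    [0, 0, 0],
    [0, 0, 0],
  ],
)

```text
time: 8.05
eef_pos: [0.4497, -0.2112, 0.0864]
tcp_rot: [-0.693, -0.109, 0.705, -0.11]
contact_force: [-5.6, -9.8, -0.1]
opening: 0.294
```

Run:
```python
from h import *
show();cap('top','t4');edges(load('t4'))
```

```text
8.05 local [-159.2   27.6] z 0.0864 F [-8.4 -7.6] 0.294
tool y,z in local [-0.007 -1.   ] [-1.     0.007] xdown [-0.017 -0.004 -1.   ]
grey [(np.float64(113.0), np.float64(-3.8)), (np.float64(118.5), np.float64(5.7)), (np.float64(122.5), np.float64(-13.4)), (np.float64(127.5), np.float64(4.3)), (np.float64(233.0), np.float64(-16.8)), (np.float64(240.0), np.float64(20.0))]
blue [(np.float64(113.5), np.float64(-3.9)), (np.float64(118.5), np.float64(5.9)), (np.float64(123.0), np.float64(-7.7)), (np.float64(149.0), np.float64(-4.6)), (np.float64(179.0), np.float64(5.3)), (np.float64(233.0), np.float64(-4.8)), (np.float64(240.0), np.float64(7.1))]
```

play_rows(
  claw=[255, 255, 255, 255, 255, 255, 255, 255, 255, 255, 255, 255, 255, 255, 255, 255, 255, 255, 255, 255],
  travel=[
    [0, 0.008, -0.002],
    [0, 0.016, -0.001],
    [0, 0.024, -0.001],
    [0, 0.032, -0.001],
    [0, 0.04, -0.0015],
    [0, 0.048, -0.003],
    [0, 0.055, -0.004],
    [0, 0.057, -0.004],
    [0, 0.057, -0.004],
    [0, 0.05, -0.003],
    [0, 0.044, -0.002],
    [0, 0.038, -0.0015],
    [0, 0.032, -0.001],
    [0, 0.025, -0.001],
    [0, 0.018, -0.0015],
    [0, 0.011, -0.002],
    [0, 0.005, -0.003],
    [0, 0, -0.004],
    [0, -0.002, -0.004],
    [0, -0.002, -0.004],
  ],
  dr=[
    [0, 0, 0],
    [0, 0, 0],
    [0, 0, 0],
    [0, 0, 0],
    [0, 0, 0],
    [0, 0, 0],
    [0, 0, 0],
    [0, 0, 0],
    [0, 0, 0],
    [0, 0, 0],
    [0, 0, 0],
    [0, 0, 0],
    [0, 0, 0],
    [0, 0, 0],
    [0, 0, 0],
    [0, 0, 0],
    [0, 0, 0],
    [0, 0, 0],
    [0, 0, 0],
    [0, 0, 0],
  ],
)

```text
time: 10.1
eef_pos: [0.4509, -0.211, 0.0862]
tcp_rot: [-0.69, -0.108, 0.706, -0.113]
contact_force: [-7.6, -12.6, -0.6]
opening: 0.286
```

Run:
```python
from h import *
show();cap('top','t5');edges(load('t5'))
```

```text
10.1 local [-158.    27.4] z 0.0862 F [-11.2  -9.6] 0.286
tool y,z in local [-0.004 -1.   ] [-1.     0.004] xdown [-0.021 -0.011 -1.   ]
grey [(np.float64(127.0), np.float64(3.8)), (np.float64(138.5), np.float64(-12.8)), (np.float64(142.5), np.float64(4.8)), (np.float64(249.0), np.float64(-17.2)), (np.float64(255.0), np.float64(19.3))]
blue [(np.float64(127.0), np.float64(5.1)), (np.float64(134.5), np.float64(-3.5)), (np.float64(138.5), np.float64(-6.1)), (np.float64(165.0), np.float64(-4.9)), (np.float64(195.5), np.float64(5.0)), (np.float64(249.0), np.float64(-5.0)), (np.float64(255.5), np.float64(6.8))]
```

play_rows(
  claw=[255, 255, 255, 255, 255, 255, 255, 255, 255, 255, 255, 255, 255, 255, 255, 255, 255, 255],
  travel=[
    [0, 0.008, -0.002],
    [0, 0.016, -0.001],
    [0, 0.024, -0.001],
    [0, 0.032, -0.001],
    [0, 0.04, -0.0015],
    [0, 0.048, -0.003],
    [0, 0.055, -0.004],
    [0, 0.057, -0.004],
    [0, 0.057, -0.004],
    [0, 0.05, -0.003],
    [0, 0.044, -0.002],
    [0, 0.038, -0.0015],
    [0, 0.032, -0.001],
    [0, 0.026, -0.001],
    [0, 0.021, -0.0015],
    [0, 0.017, -0.002],
    [0, 0.015, -0.002],
    [0, 0.015, -0.002],
  ],
  dr=[
    [0, 0, 0],
    [0, 0, 0],
    [0, 0, 0],
    [0, 0, 0],
    [0, 0, 0],
    [0, 0, 0],
    [0, 0, 0],
    [0, 0, 0],
    [0, 0, 0],
    [0, 0, 0],
    [0, 0, 0],
    [0, 0, 0],
    [0, 0, 0],
    [0, 0, 0],
    [0, 0, 0],
    [0, 0, 0],
    [0, 0, 0],
    [0, 0, 0],
  ],
)

```text
time: 11.95
eef_pos: [0.4552, -0.226, 0.0861]
tcp_rot: [-0.688, -0.107, 0.708, -0.114]
contact_force: [-7.1, -6.2, 3.5]
opening: 0.289
```

Run:
```python
from h import *
show();c=cap('top','t6');edges(load('t6'))
cv2.imwrite('pics/ct6.png',cv2.resize(c['img'][160:220,260:360,::-1],None,fx=7.6,fy=7.6,interpolation=cv2.INTER_CUBIC))
```

```text
11.95 local [-158.7   11.7] z 0.0861 F [-8.7 -3.7] 0.289
tool y,z in local [-0.003 -1.   ] [-1.     0.003] xdown [-0.026 -0.015 -1.   ]
grey [(np.float64(140.0), np.float64(4.1)), (np.float64(147.0), np.float64(-12.3)), (np.float64(152.0), np.float64(3.1)), (np.float64(257.5), np.float64(-16.5)), (np.float64(264.0), np.float64(20.1))]
blue [(np.float64(133.5), np.float64(5.7)), (np.float64(147.5), np.float64(-8.6)), (np.float64(174.0), np.float64(-4.9)), (np.float64(203.5), np.float64(5.4)), (np.float64(257.5), np.float64(-4.8)), (np.float64(264.0), np.float64(7.1))]
```

View pics/ct6.png

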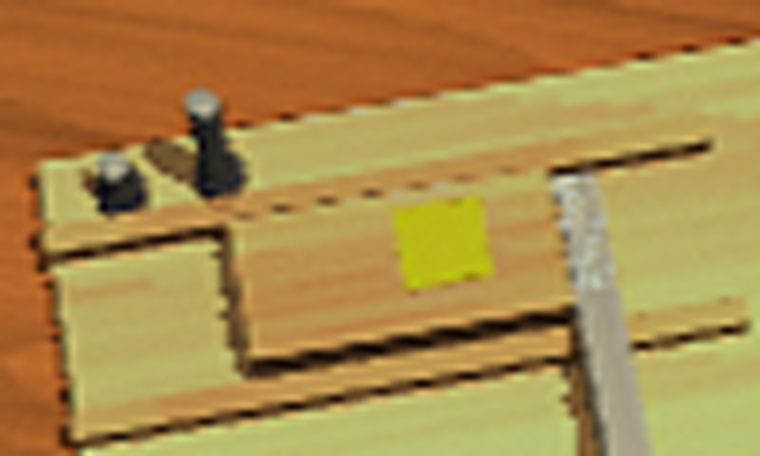

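The rail end is at 257.5 mm against the pin's ~259 mm. I'll add a small nudge, then open the jaws.

play_rows(
  claw=[255, 255, 255, 100, 0, 0, 0, 0],
  travel=[
    [0, -0.002, 0],
    [0, -0.003, 0],
    [0, -0.003, 0],
    [0, -0.003, 0],
    [0, -0.003, 0],
    [0, -0.003, 0],
    [0, -0.003, 0],
    [0, -0.003, 0],
  ],
  dr=[
    [0, 0, 0],
    [0, 0, 0],
    [0, 0, 0],
    [0, 0, 0],
    [0, 0, 0],
    [0, 0, 0],
    [0, 0, 0],
    [0, 0, 0],
  ],
)

```text
time: 12.8
eef_pos: [0.4544, -0.2229, 0.0861]
tcp_rot: [-0.688, -0.107, 0.708, -0.114]
contact_force: [-0.0, 0.3, 0.4]
opening: 1.001
```

Run:
```python
from h import *
show();c=cap('top','t7');edges(load('t7'));cap('wrist','w7')
```

```text
12.8 local [-158.4   14.9] z 0.0861 F [0.  0.3] 1.001
tool y,z in local [-0.003 -1.   ] [-1.     0.003] xdown [-0.026 -0.014 -1.   ]
grey [(np.float64(134.0), np.float64(3.6)), (np.float64(147.5), np.float64(-14.7)), (np.float64(152.0), np.float64(4.6)), (np.float64(258.0), np.float64(-15.9)), (np.float64(264.5), np.float64(19.6))]
blue [(np.float64(134.5), np.float64(5.8)), (np.float64(139.5), np.float64(-3.3)), (np.float64(147.5), np.float64(-9.2)), (np.float64(174.0), np.float64(-4.7)), (np.float64(204.5), np.float64(5.7)), (np.float64(258.0), np.float64(-4.7)), (np.float64(264.5), np.float64(6.8))]
```

View pics/w7.png

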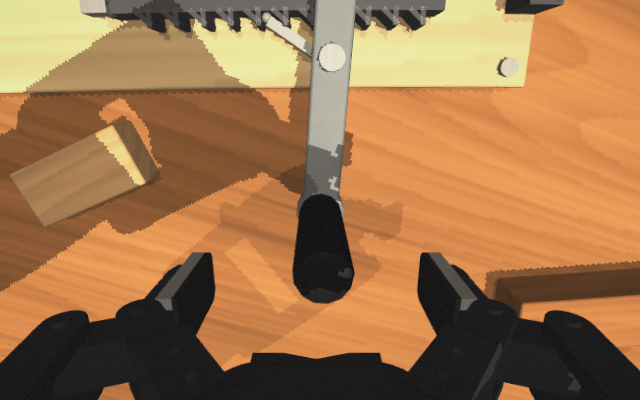

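The jaws are open with the handle at (322,275), clear on both sides. Now I'll lift away.

play_rows(
  claw=[0, 0, 0, 0, 0, 0, 0, 0],
  travel=[
    [-0.02, 0, 0],
    [-0.05, 0, 0],
    [-0.085, 0, 0],
    [-0.12, 0, 0],
    [-0.15, 0, 0],
    [-0.18, 0, 0],
    [-0.18, 0, 0],
    [-0.18, 0, 0],
  ],
  dr=[
    [0, 0, 0],
    [0, 0, 0],
    [0, 0, 0],
    [0, 0, 0],
    [0, 0, 0],
    [0, 0, 0],
    [0, 0, 0],
    [0, 0, 0],
  ],
)

```text
time: 13.7
eef_pos: [0.4593, -0.2206, 0.2665]
tcp_rot: [-0.689, -0.107, 0.708, -0.115]
contact_force: [-0.2, 0.0, -0.6]
opening: 0.999
```

Run:
```python
from h import *
show();c=cap('top','t8');edges(c);d=cap('side','s8');
a=cv2.resize(c['img'][160:220,260:360,::-1],None,fx=7.6,fy=7.6,interpolation=cv2.INTER_CUBIC);cv2.imwrite('pics/ct8.png',a)
T=lambda l:[(260+(a+.5)/7.6-.5,160+(b+.5)/7.6-.5) for a,b in l]
loc=lambda P:((P[:,:2]-o)@R*1000).round(1)
print(loc(world(c,T([(202,104)]),.103)),loc(world(c,T([(222,188)]),.018)))
cv2.imwrite('pics/cs8.png',cv2.resize(d['img'][140:260,260:400,::-1],None,fx=5,fy=5,interpolation=cv2.INTER_CUBIC))
```

```text
13.7 local [-153.    15.7] z 0.2665 F [-0.2  0.1] 0.999
tool y,z in local [-0.003 -1.   ] [-1.     0.003] xdown [-0.025 -0.015 -1.   ]
grey [(np.float64(134.0), np.float64(3.9)), (np.float64(147.5), np.float64(-15.5)), (np.float64(152.0), np.float64(4.9)), (np.float64(258.0), np.float64(-16.4)), (np.float64(264.5), np.float64(20.7))]
blue [(np.float64(134.5), np.float64(6.2)), (np.float64(139.5), np.float64(-3.4)), (np.float64(147.5), np.float64(-9.7)), (np.float64(174.5), np.float64(-5.1)), (np.float64(204.5), np.float64(6.0)), (np.float64(258.0), np.float64(-5.0)), (np.float64(264.5), np.float64(7.4))]
[[113.4 258.8]] [[110.1 258.9]]
```

View pics/ct8.png

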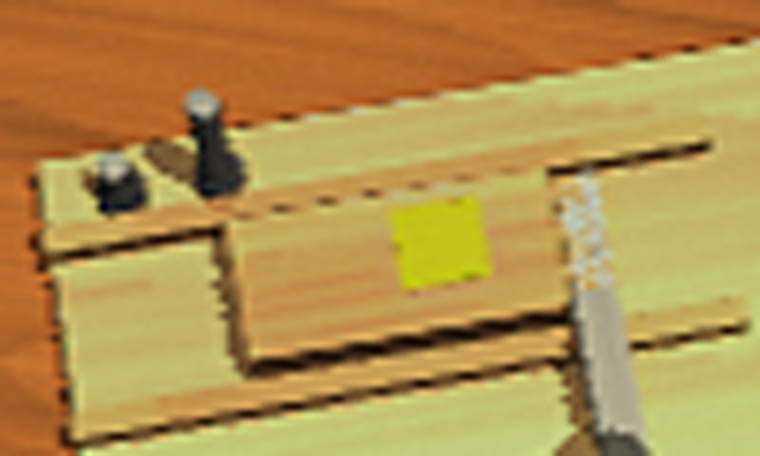

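View pics/cs8.png

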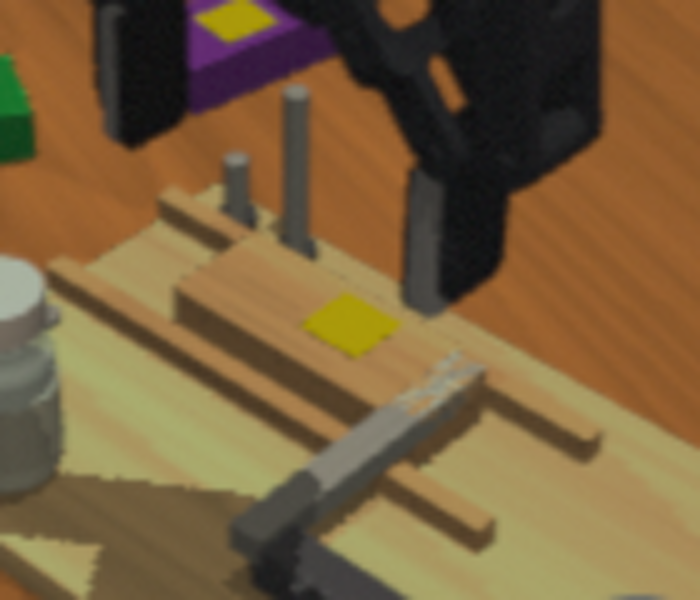

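The top view puts the rail end at 258.0 mm and the tall pin at 258.8–258.9 mm. The side view agrees: the rail's leading edge runs towards the tall pin's foot. The arm is clear, so I'm handing it in.

```bash
python3 -c "
from h import *
d=load('s8')
c=lambda l:[(260+(a+.5)/5-.5,140+(b+.5)/5-.5) for a,b in l]
loc=lambda P:((P[:,:2]-o)@R*1000).round(1)
print(loc(world(d,c([(175,290),(258,237)]),.046)),loc(world(d,c([(296,92)]),.103)))
print(ctrl.sign_off())"
```

```text
[[ 38.3 256.8]
 [ 85.6 256.1]] [[111.8 259.1]]
the job is handed in; nothing more can be done
None
```

The rail's leading end is level with the tall pin to within about 1–3 mm, and the job is handed in. I gripped the black handle, backed it to the rear stop, made three full strokes and one part stroke, then opened the jaws and lifted clear.

| Last check | Rail end, y (mm) | Tall pin, y (mm) |
|---|---|---|
| Top camera | 258.0 | 258.8–258.9 |
| Side camera | 256.1–256.8 | 259.1 |

The two cameras differ by about 1–2 mm on the rail end, which fits the 2 mm calibration. Both readings are well inside the centimetre allowed.

After the release the rail had not moved, the robot was touching nothing, and the contact force read about zero. The clock stood at about 14 s. I left the green and purple look-alikes alone.

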